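# Turn a circuit board over in a flip fixture

## Robot

A 7-joint arm with a two-finger parallel gripper is mounted at the origin on a cart in front of the work surface, level with it; the furniture and walls round the work are solid. World frame = base frame: x ahead of the robot, y to its left, z up, the work surface at z = 0. Lengths are in m, angles in rad, forces in N, time in s.
With the tool pointing down it reaches from about 0.4 to 0.85 m from the base axis. Payload 4.5 kg.
Tool frame: the origin (TCP) lies midway between the tips of the shut fingers; the grasp point (between the pads) lies 19 mm behind it; z points along the fingers, y is the line along which they close (so a half turn about z gives the same grasp; the last joint's range is limited). The gripper opens to 88 mm and grips with 3 to 60 N. Pads are 18 mm wide; open, the fingers measure 123 mm over their backs; the gripper's body (75 mm by 187 mm) begins 45 mm behind the grasp point.
Start: joints at [1.178, 0.689, -0.195, 1.565, 0.157, 0.902, -0.215], TCP at [0.259, -0.569, 0.239] pointing down, gripper open.
Joint ranges: [-3.01, 3.01], [-0.46, 2.08], [-1.47, 1.51], [0.13, 2.56], [-1, 4.14], [0.04, 2.09], [-2.66, 2.66]. Speed limits (rad/s): [2.57, 2.57, 3.14, 3.14, 3.14, 3.14, 3.14].

## Interface

Orientations are given as a unit quaternion [x, y, z, w].
In Python, from workcell import status, optics, close_job gives the robot as it stands.
- The arm moves only by the tool jog_arm, never from a script. Its argument "targets" is a list of rows, each a list of 2 entries, a list of its own where there are three numbers: the shift along the tool's x, y, z in units of 25 mm (1.0 is 25 mm), then the turn, a rotation vector about the tool's x, y, z in units of 5 degrees (1.0 is 5 degrees). In form: [[[tx, ty, tz], [rx, ry, rz]], ...]. A call has 1 to 5 rows; each row shifts and turns the commanded pose from where the row before left it, along the tool's axes as they then stand; what a row does not reach is not made up. A row lasts 1/12 s, in which the tool goes at most 41.7 mm and 7.16 degrees, less where a joint would pass 70% of its speed; a pose out of reach is approached as far as the arm can. A call is refused whole if a number of a shift passes 1 or a number of a turn 1, either way. A call with a gripper value outside its range is refused whole. "gripper" is the opening, from 0 (shut) to 1 (fully open), set as the call begins (left out, the last holds). The fingers move at their own pace and stop on an object; "grip_force" is the grip in N (left out, the last holds). Time passes only in rows, so rows that do not move let the fingers close. It gives the time, the measured TCP pose, the force, the opening and the grip force at its end, in the units of the state.
- status.sense(): the state, without advancing time (a new reading comes with each control period).
- optics.get_image(name): name is "scene" or "side" or "wrist"; returns a dict with "img" (400x640x3 uint8, blue, green, red), "fx", "fy", "cx", "cy" (pixels), "rvec" (rotation vector, rad) and "tvec" (3), from world to camera coordinates, as OpenCV has them. Camera axes: x right, y down, z forward; pixel columns grow to the right and rows downward; lengths in m; the calibration is good to about 2 mm. A picture is of the moment at which its call begins. There is no depth.
- close_job(): hands the job in; it is judged then, once.
The state is a dict: "t": time; "qpos": joint angles; "dq": joint speeds; "joint_efforts": joint torques, N m; "ee_pos": TCP position; "tcp_rot": TCP orientation; "wrist_force": force on the tool from outside, world axes, zero at the start; "moment": the same for the moment, N m; "opening": finger opening in m; "grip_force": force on a finger pad.
Only numpy, scipy, OpenCV 4.12 (cv2) and the standard library are available. Lean on these libraries where they do the work, as an engineer would, in place of code of your own. Each camera call takes 0.05 s, during which the arm holds its last target. There are 200 camera calls.

## Task

Slide the circuit board in its carrier frame from the infeed shelf into the hinged plate, under the two sprung jaws and right up to the stop. Swing the plate over by its handle and press it fully home, so that the jaws open and let the board drop face-down into the nest, then swing the plate all the way back and let go, leaving the board lying flat in the nest with its solder side up. Do not disturb the hand tools lying round the fixture.

Things in the scene. Friction and masses are not known exactly. Their poses are not given: they have to be found in the camera images.
- flip_fixture: Fixed aluminium base plate, 128 mm (x) by 374 mm (y), 10 mm thick; carries everything. Origin: on the bench, at mid-width, straight below the hinge axis, which runs along its x 45 mm above the bench; z up. The infeed shelf is at its +y end, the nest at its -y end, the hinged plate swings between. Two hinge cheeks 54 mm high at y = 0, x = 40 to 52 mm either side.
- infeed (a point): Middle of the infeed shelf's edge next to the open plate, on its top, 111 mm from the hinge; axes as flip_fixture. The flat shelf runs 141 mm from here along +y, is 120 mm wide and 40.5 mm above the bench, open at the sides and outer end. Two guides on it, 8.5 mm high, narrow towards the plate from 81 mm apart (29 mm from this edge) to 63 mm at the edge.
- flipper (a joint): Angle of the hinged plate about flip_fixture's x. 0: open towards +y, channel face up, ready to load. 3.14: fully home, face-down over the nest. Stops at both. The hinge has friction (0.2 N m): the plate stays where it is left and must be driven all the way. Plate 76 mm wide, reaching 108 mm from the hinge axis.
- hinge (a point): Middle of the hinge axis, 45 mm above the bench; turns with the plate: x along the axis, y along the plate away from the axis (its z is out of the channel's face).
- plate_seat (a point): Point of the plate's channel floor under the middle of the board when fully in, against the stop. Turns with the plate: x along the hinge, y away from it (the board slides in along -y), z out of the face. Open: 65 mm from the hinge, 40 mm above the bench. Channel 61.5 mm wide with flared mouth. Two steel jaws, one a side, reach 3 mm over the board's edges, 7.5 mm above the floor.
- cam_roller (a point): One of two free brass rollers (8 mm) on posts beside the nest, 46 mm either side of its middle. In the last 8 mm of the plate's way down they spread the sprung jaws, which hold the board in the plate during the swing; this takes about 5 to 8 N at the handle. Fully home the jaws are clear and the board drops 10 mm. With the plate open the jaws stand up to 65 mm above the bench.
- handle_grip (a point): Middle of the handle's black grip: a sleeve 14 mm thick and 46 mm long that turns freely on its bar, parallel to the hinge, 95 mm to the -x side of the plate's middle. It circles the hinge axis: plate open, 98 mm from it towards +y and 37 mm above the bench; plate home, 98 mm towards -y and 53 mm up. Only bench below it; jaw pins and base plate are 31 mm away towards +x.
- nest (a point): Middle of the nest, at the height of the two ledges on which the board's ends come to rest, 32 mm above the bench; axes as flip_fixture. End walls and corner guides rise 9 mm above the ledges with sloping tops; clearance 1.5 to 2 mm a side. The space between the ledges takes the components. A board lying here face-down has its origin 6 mm above this point.
- board: Green circuit board in an aluminium carrier frame, 60 mm (its x) by 80 mm (its y) by 6 mm, about 0.09 kg, loose. Origin: centre of the underside (solder side); z out of the component side, whose white connector, black chips and metal cans stand up to 8 mm above the frame, at least 6 mm inside its edges. Starts on the infeed shelf, components up, its -y end towards the plate, a little askew.
- hex_key: small steel hex key lying on the bench, 31x84x5 mm, bystander; origin centre of underside
- spanner_8: small steel spanner lying on the bench, 21x128x4 mm, bystander; origin centre of underside
- tweezers: steel tweezers lying on the bench, 18x125x9 mm, bystander; origin centre of underside
- screwdriver: yellow screwdriver lying on the bench, 26x171x26 mm, bystander; origin centre of underside
Not all that is in view belongs to the job. What is shaped like the board but purple is not meant.

How it is judged:
On the way, in this order (a step that is already met when the one before it is completed fails the run):
1. the board is fully in the open plate, against the stop (value of joint flipper below 0.1 rad and y of board in the frame of plate_seat between -0.004 and 0.004 m and z of board in the frame of plate_seat below 0.003 m and angle between board's own z axis and vertical below 0.1 rad and angle between the y axis of board and the y axis of plate_seat, either way round below 0.06 rad), for 0.2 s.
2. the board is carried over in the plate, under the jaws (value of joint flipper above 1.9 rad and distance between board and plate_seat below 0.01 m), for 0.1 s.
3. the plate is fully home over the nest and the board has dropped into the nest (value of joint flipper above 3.05 rad and horizontal distance between board and nest below 0.005 m and height (world z) of board below 0.041 m), for 0.2 s.
At the end, for the whole second after the job is handed in: The board lies at rest in the nest, solder side up and flat (within 3.5 degrees), centred within 5 mm, its upper face 35 to 41 mm above the bench (38 when down on the ledges), and the plate lies fully open again (joint below 0.12 rad), released (value of joint flipper below 0.12 rad and horizontal distance between board and nest below 0.005 m and height (world z) of board between 0.035 and 0.041 m and angle between board's own z axis and vertical above 3.08 rad and angle between the y axis of board and the y axis of flip_fixture, either way round below 0.08 rad and linear speed of board below 0.02 m/s); the robot touches nothing.
It fails at once if a hand tool on the bench is shifted by more than 20 mm (distance of any of hex_key, spanner_8, tweezers, screwdriver from where it was at the start of the episode above 0.02 m).
It also fails if it takes over 66 s, if anything falls off the work surface, if the arm or the gripper's body presses on something with over 40 N, if the wrist force passes 120 N, or if a joint passes its speed limit or range.

## Working session

There is one attempt and no reset: what is moved stays moved. The work goes in short steps, Python scripts to look and compute and a tool call to move; the robot and the scene stay as the last step left them, time stands still between calls to the robot, and variables do not carry over. Pictures are saved under pics/ and viewed, at most 10 in all, crops included, and the job is handed in when it is done.

Besides the shell and the picture viewer there is one more tool, called after ">>>" as name(argument=value, ...), one argument or row to a line, values as JSON. jog_arm: Moves the arm, as the interface text tells. Its arguments: {"type":"object","properties":{"targets":{"type":"array","items":{"type":"array"}},"gripper":{"type":"number"},"grip_force":{"type":"number"}},"required":["targets"]}

```bash
mkdir -p pics; cat > h.py <<'E'
import numpy as np, cv2
from scipy.spatial.transform import Rotation as R
from workcell import status, optics, close_job
def ray(d,u,v):
    Rm=cv2.Rodrigues(np.array(d["rvec"],float))[0]; t=np.array(d["tvec"],float).ravel()
    return -Rm.T@t, Rm.T@np.array([(u-d["cx"])/d["fx"],(v-d["cy"])/d["fy"],1.])
def onz(d,u,v,z):
    c,r=ray(d,u,v); return c+r*(z-c[2])/r[2]
def proj(d,P):
    K=np.array([[d["fx"],0,d["cx"]],[0,d["fy"],d["cy"]],[0,0,1.]])
    return cv2.projectPoints(np.atleast_2d(np.array(P,float)),np.array(d["rvec"],float),np.array(d["tvec"],float),K,None)[0][:,0]
E
python3 - <<'E'
from h import *
import pickle
for n in ("scene","side","wrist"):
    d=optics.get_image(n); pickle.dump(d,open(n+".pkl","wb")); cv2.imwrite(f"pics/{n}0.png",d["img"])
    c,r=ray(d,320,200); print(n,c.round(3),r.round(3),d["fx"])
s=status.sense(); print({k:np.round(v,3) for k,v in s.items()})
E
```

```text
scene [0.104 0.778 0.55 ] [ 0.443 -0.748 -0.495] 367.0833231505616
side [0.521 1.128 0.732] [-0.014 -0.84  -0.543] 475.9723754125885
wrist [ 0.336 -0.535  0.384] [-0.314 -0.122 -0.942] 341.59517402050744
{'t': np.float64(0.15), 'qpos': array([ 1.178,  0.69 , -0.195,  1.566,  0.157,  0.902, -0.215]), 'dq': array([ 0.002, -0.002,  0.   , -0.003, -0.001,  0.001,  0.   ]), 'joint_efforts': array([-1.0000e-03, -5.2786e+01, -1.2690e+00, -1.5359e+01, -5.3000e-02,
        4.0000e-03,  0.0000e+00]), 'ee_pos': array([ 0.259, -0.569,  0.238]), 'tcp_rot': array([ 0.977,  0.212, -0.   , -0.001]), 'wrist_force': array([0.899, 0.456, 0.299]), 'moment': array([-0.015, -0.015,  0.011]), 'grip_force': np.float64(0.0), 'opening': np.float64(0.088)}
```

View pics/scene0.png

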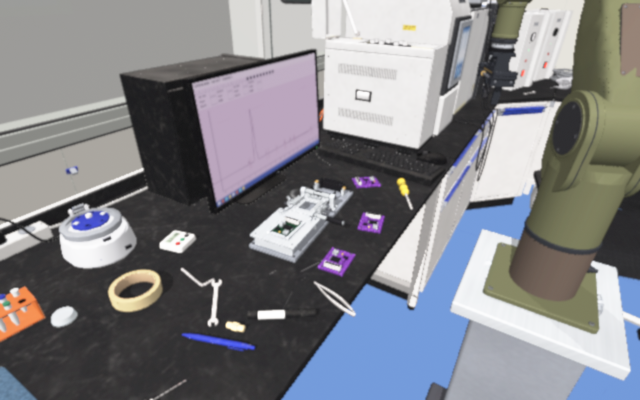

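View pics/side0.png

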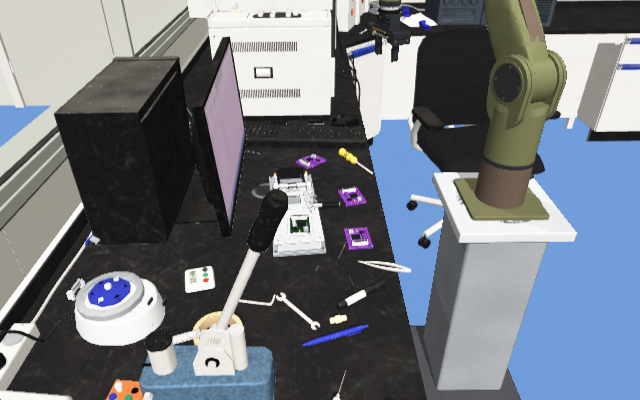

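Fixture sits at scene ≈(300,215) and side ≈(298,215); infeed shelf with green board at the near end (scene (290,228)), handle at scene (340,222). Zoom in.

```bash
python3 - <<'E'
import pickle,cv2,numpy as np
a=pickle.load(open("scene.pkl","rb"))["img"][170:265,240:365]; b=pickle.load(open("side.pkl","rb"))["img"][160:260,260:345]
a=cv2.resize(a,None,fx=6,fy=6,interpolation=cv2.INTER_CUBIC);cv2.imwrite("pics/a.png",a)
cv2.imwrite("pics/b.png",cv2.resize(b,None,fx=6,fy=6,interpolation=cv2.INTER_CUBIC))
E
```

```text
(no output)
```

View pics/a.png

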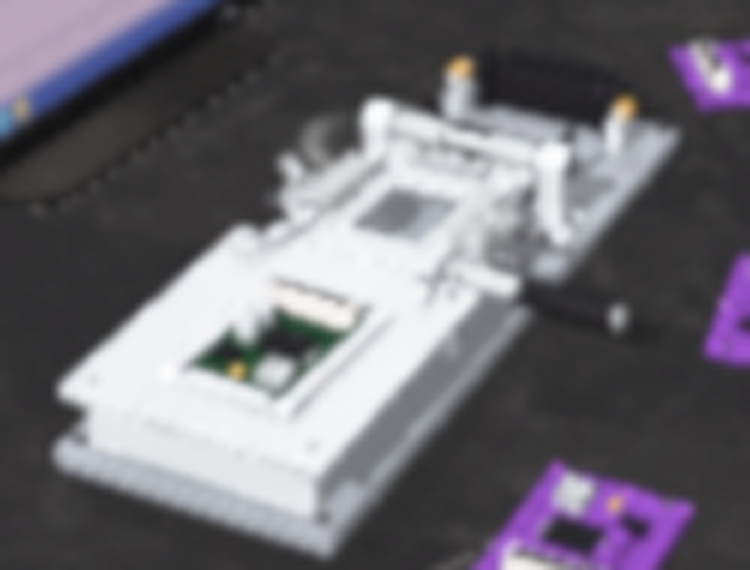

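View pics/b.png

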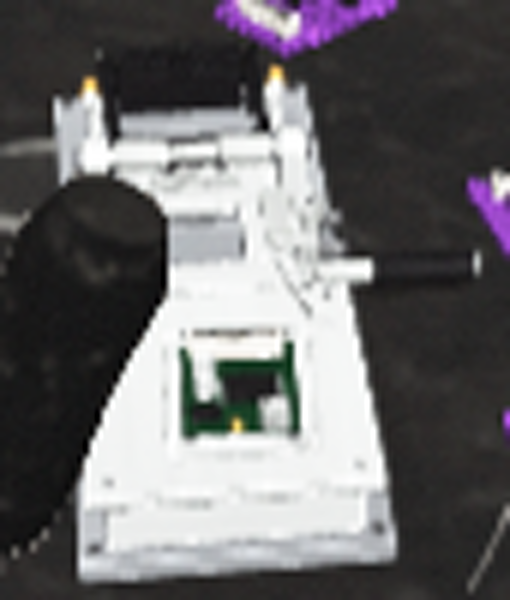

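Both views agree: plate open, nest at the far (-y world) end with two brass rollers, handle toward the robot (-x). Coarse triangulation now.

```bash
cat >> h.py <<'E'
def tri(d1,p1,d2,p2):
    c1,r1=ray(d1,*p1);c2,r2=ray(d2,*p2);r1/=np.linalg.norm(r1);r2/=np.linalg.norm(r2)
    k=np.linalg.lstsq(np.c_[r1,-r2],c2-c1,rcond=None)[0];a=c1+r1*k[0];b=c2+r2*k[1]
    return (a+b)/2,np.linalg.norm(a-b)
E
python3 - <<'E'
from h import *
import pickle
A=pickle.load(open("scene.pkl","rb"));B=pickle.load(open("side.pkl","rb"))
fa=lambda p:(240+p[0]/6,170+p[1]/6); fb=lambda p:(260+p[0]/6,160+p[1]/6)
for n,p,q in [("rolL",(460,68),(90,85)),("rolR",(625,105),(276,73)),("hend",(618,318),(478,262)),("grip0",(525,292),(372,268)),("shelfR",(320,470),(385,490)),("baseR",(330,550),(395,560)),("cheekR",(555,155),(290,135))]:
    P,e=tri(A,fa(p),B,fb(q)); print(n,P.round(3),round(e,4))
print([onz(A,*fa(p),.0405).round(3) for p in [(65,390),(320,470)]])
print([onz(A,*fa(p),.0).round(3) for p in [(60,465),(330,555)]])
d=pickle.load(open("wrist.pkl","rb"));c=ray(d,320,200)[0]
s=status.sense();Rt=R.from_quat(s["tcp_rot"]);print(Rt.as_matrix().round(3),Rt.inv().apply(c-s["ee_pos"]))
print((Rt.inv().as_matrix()@cv2.Rodrigues(np.array(d["rvec"]))[0].T).round(3))
E
```

```text
rolL [ 0.633 -0.093  0.036] 0.0007
rolR [ 0.542 -0.103  0.036] 0.0008
hend [0.451 0.074 0.039] 0.0003
grip0 [0.498 0.072 0.034] 0.0005
shelfR [0.497 0.231 0.037] 0.0045
baseR [0.492 0.231 0.001] 0.0033
cheekR [ 0.534 -0.018  0.05 ] 0.0007
[array([0.611, 0.243, 0.04 ]), array([0.495, 0.232, 0.04 ])]
[array([0.618, 0.243, 0.   ]), array([0.492, 0.231, 0.   ])]
[[ 0.91   0.414 -0.001]
 [ 0.414 -0.91   0.001]
 [-0.    -0.001 -1.   ]] [ 0.08420303  0.00087029 -0.14604984]
[[ 0.    -0.947 -0.321]
 [ 1.     0.001 -0.   ]
 [ 0.    -0.321  0.947]]
```

```bash
python3 - <<'E'
from h import *
import pickle
A=pickle.load(open("scene.pkl","rb"));B=pickle.load(open("side.pkl","rb"))
print("mon",tri(A,(217,206),B,(227,233)),onz(A,320,150,.05))
print("press front",onz(B,270,400,0),onz(B,275,348,.08))
hsv=cv2.cvtColor(A["img"],cv2.COLOR_BGR2HSV);m=cv2.inRange(hsv,(45,90,20),(85,255,200));m[:200]=0;m[260:]=0;m[:,:260]=0;m[:,320:]=0
v,u=np.nonzero(m);print("green",onz(A,u.mean(),v.mean(),.045))
E
```

```text
mon (array([0.72235359, 0.23878826, 0.0760873 ]), np.float64(0.012295931518877007)) [ 0.74015285 -0.28912854  0.05      ]
press front [0.59880115 0.62695194 0.        ] [0.58878014 0.58279371 0.08      ]
green [0.55778325 0.17460093 0.045     ]
```

>>> jog_arm(
  targets=[
    [[1, -0.9, 0], [0, 0, 0]],
    [[1, -0.9, 0], [0, 0, 0]],
    [[1, -0.9, 0], [0, 0, 0]],
    [[1, -0.9, 0], [0, 0, 0]],
    [[1, -0.9, 0], [0, 0, 0]],
  ],
  gripper=0,
)

```text
t: 0.57
ee_pos: [0.3262, -0.4132, 0.2386]
tcp_rot: [0.977, 0.212, -0.0, -0.0]
wrist_force: [0.4, 0.4, 0.2]
opening: 0.0569
grip_force: 0.0
```

>>> jog_arm(
  targets=[
    [[1, -0.9, 0], [0, 0, 0]],
    [[1, -0.9, 0], [0, 0, 0]],
    [[1, -0.9, 0], [0, 0, 0]],
    [[1, -0.9, 0], [0, 0, 0]],
    [[1, -0.9, 0], [0, 0, 0]],
  ],
)

```text
t: 0.98
ee_pos: [0.3934, -0.2591, 0.2387]
tcp_rot: [0.977, 0.212, -0.0, -0.0]
wrist_force: [-0.4, 0.8, 0.4]
opening: 0.0234
grip_force: 0.0
```

>>> jog_arm(
  targets=[
    [[1, -0.9, 0], [0, 0, 0]],
    [[1, -0.9, 0], [0, 0, 0]],
    [[1, -0.9, 0], [0, 0, 0]],
    [[1, -0.9, 0], [0, 0, 0]],
    [[1, -0.9, 0], [0, 0, 0]],
  ],
)

```text
t: 1.4
ee_pos: [0.4607, -0.1049, 0.2387]
tcp_rot: [0.977, 0.212, -0.0, 0.0]
wrist_force: [1.3, -0.7, 0.2]
opening: 0.0005
grip_force: 0.0
```

>>> jog_arm(
  targets=[
    [[1, -0.9, 0], [0, 0, 0]],
    [[1, -0.9, 0], [0, 0, 0]],
    [[1, -0.9, 0], [0, 0, 0]],
    [[1, -0.9, 0], [0, 0, 0]],
    [[1, -0.9, 0], [0, 0, 0]],
  ],
)

```text
t: 1.82
ee_pos: [0.5278, 0.0493, 0.2386]
tcp_rot: [0.977, 0.212, -0.0, 0.0]
wrist_force: [0.4, -0.9, 0.3]
opening: 0.0006
grip_force: 0.0
```

>>> jog_arm(
  targets=[
    [[1, -0.9, 0], [0, 0, 0]],
    [[1, -0.9, 0], [0, 0, 0]],
    [[1, -0.9, 0], [0, 0, 0]],
    [[0, 0, 0.8], [0, 0, -1]],
    [[0, 0, 0.8], [0, 0, -1]],
  ],
)

```text
t: 2.23
ee_pos: [0.5691, 0.144, 0.1988]
tcp_rot: [0.954, 0.3, 0.002, -0.001]
wrist_force: [0.6, -0.5, 0.1]
opening: 0.0004
grip_force: 0.0
```

>>> jog_arm(
  targets=[
    [[0, 0, 0], [0, 0, -1]],
    [[0, 0, 0], [0, 0, -1]],
    [[0, 0, 0], [0, 0, -1]],
    [[0, 0, 0], [0, 0, -1]],
    [[0, 0, 0], [0, 0, -1]],
  ],
)

```text
t: 2.65
ee_pos: [0.5677, 0.1401, 0.1984]
tcp_rot: [0.867, 0.498, -0.0, -0.0]
wrist_force: [0.1, 0.0, 0.4]
opening: 0.0005
grip_force: 0.0
```

>>> jog_arm(
  targets=[
    [[0, 0, 0], [0, 0, -1]],
    [[0, 0, 0], [0, 0, -1]],
    [[0, 0, 0], [0, 0, -1]],
    [[0, 0, 0], [0, 0, -1]],
    [[0, 0, 0], [0, 0, -1]],
  ],
)

```text
t: 3.07
ee_pos: [0.5678, 0.14, 0.1984]
tcp_rot: [0.739, 0.674, -0.0, -0.0]
wrist_force: [-0.1, -0.1, -0.9]
opening: 0.0008
grip_force: 0.0
```

>>> jog_arm(
  targets=[
    [[0, 0, 0], [0, 0, -1]],
    [[0, 0, 0], [0, 0, -1]],
    [[0, 0, 0], [0, 0, -0.2]],
    [[0, 0, 0], [0, 0, 0]],
  ],
)

```text
t: 3.4
ee_pos: [0.5678, 0.14, 0.1984]
tcp_rot: [0.673, 0.739, -0.0, -0.0]
wrist_force: [-1.0, -0.7, 0.1]
opening: 0.0005
grip_force: 0.0
```

```bash
python3 - <<'E'
from h import *
import pickle
d=optics.get_image("wrist"); pickle.dump(d,open("w1.pkl","wb")); cv2.imwrite("pics/w1.png",d["img"])
s=status.sense(); print(s["t"],s["ee_pos"],R.from_quat(s["tcp_rot"]).as_matrix().round(3),s["qpos"])
E
```

```text
3.45 [0.5678393  0.14001375 0.19850974] [[-0.093  0.996 -0.   ]
 [ 0.996  0.093 -0.   ]
 [-0.    -0.    -1.   ]] [-0.05492897  0.71554299 -0.46165623  1.7232528   0.41831709  0.80251151
 -0.62089514]
```

View pics/w1.png

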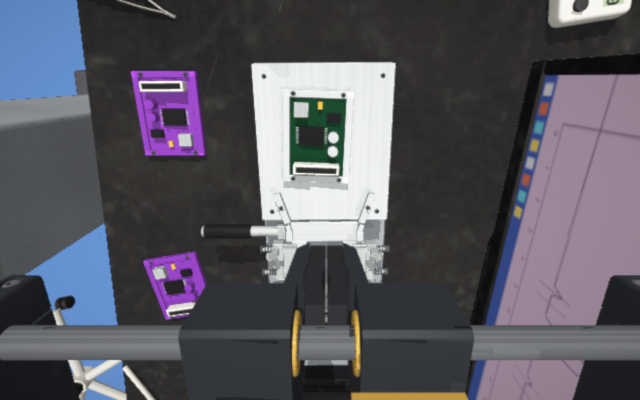

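The view from above shows the shelf (corners (252,63),(395,63), plate-side edge at row 219), the board with its green PCB (289–347, 93–178), and the grip at (202–250,231). Measure these.

```bash
python3 - <<'E'
from h import *
import pickle
d=pickle.load(open("w1.pkl","rb"));im=d["img"];hsv=cv2.cvtColor(im,cv2.COLOR_BGR2HSV)
m=cv2.inRange(hsv,(45,80,20),(85,255,200));m[:60]=0;m[200:]=0;m[:,:270]=0;m[:,370:]=0
m=cv2.morphologyEx(m,cv2.MORPH_OPEN,np.ones((2,2)))
c=np.vstack([k for k in cv2.findContours(m,0,2)[0] if cv2.contourArea(k)>20]).reshape(-1,2)
W=np.array([onz(d,*p,.045)[:2] for p in c.astype(float)])
r=cv2.minAreaRect((W*1000).astype(np.float32));print("green rect mm",r)
corn=np.array([onz(d,*p,.0405)[:2] for p in [(252,63),(395,63),(262,219),(387,219)]]);print("shelf",corn.round(4))
e=corn[1]-corn[0];print("yaw",np.degrees(np.arctan2(e[1],e[0])),np.linalg.norm(e))
# shelf mask line fits: white pixels vs dark
g=cv2.GaussianBlur(im,(3,3),0).min(2)
L=[];Rr=[];T=[]
for v in range(75,175,4):
    row=g[v].astype(int); i=np.argmax(row[230:300]>110)+230; j=420-np.argmax(row[420:350:-1]>110)
    L.append(onz(d,i-.5,v,.0405)[:2]);Rr.append(onz(d,j+.5,v,.0405)[:2])
for u in range(265,385,5):
    T.append(onz(d,u,np.argmax(g[45:90,u]>110)+44.5,.0405)[:2])
for n,X in (("L",L),("R",Rr),("T",T)):
    v=cv2.fitLine(np.array(X,np.float32),cv2.DIST_HUBER,0,.001,.001).ravel();print(n,v.round(4),np.degrees(np.arctan2(v[1],v[0])))
for p in [(202,231),(250,231)]: print("grip",onz(d,*p,.040).round(4))
cv2.imwrite("pics/b1.png",cv2.resize(im[75:245,250:400],None,fx=3.5,fy=3.5,interpolation=cv2.INTER_CUBIC))
E
```

```text
green rect mm ((557.9631958007812, 173.0519256591797), (46.61284637451172, 65.60044860839844), 3.4489943981170654)
shelf [[0.4983 0.2294]
 [0.6166 0.2405]
 [0.5113 0.0896]
 [0.6313 0.1009]]
yaw 5.395495346670748 0.11887913066216732
L [ 0.0973 -0.9953  0.5021  0.176 ] -84.41549
R [ 0.1012 -0.9949  0.6228  0.1836] -84.190094
T [0.9956 0.094  0.5565 0.236 ] 5.395611
grip [0.4533 0.0712 0.04  ]
grip [0.5    0.0756 0.04  ]
```

View pics/b1.png

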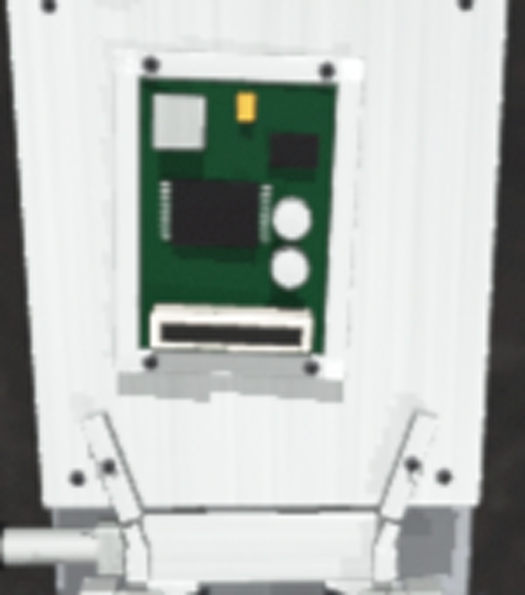

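>>> jog_arm(
  targets=[
    [[0.92, 0, 0], [0, 0, 0]],
    [[0.92, -0.06, 0], [0, 0, 0]],
    [[0.92, 0, 0], [0, 0, 0]],
    [[0.92, 0, 0], [0, 0, 0]],
    [[0, 0, 1], [0, 0, 0]],
  ],
)

```text
t: 3.87
ee_pos: [0.559, 0.2407, 0.178]
tcp_rot: [0.671, 0.741, 0.007, -0.0]
wrist_force: [0.8, 1.5, -1.0]
opening: -0.0
grip_force: 0.0
```

>>> jog_arm(
  targets=[
    [[0, 0, 1], [0, 0, 0]],
    [[0, 0, 1], [0, 0, 0]],
    [[0, 0, 1], [0, 0, 0]],
    [[0, 0, 1], [0, 0, 0]],
    [[0, 0, 0.5], [0, 0, 0]],
  ],
)

```text
t: 4.28
ee_pos: [0.5563, 0.2308, 0.0585]
tcp_rot: [0.673, 0.74, -0.002, -0.0]
wrist_force: [-0.4, 0.2, -0.1]
opening: 0.0008
grip_force: 0.0
```

>>> jog_arm(
  targets=[
    [[0, 0, 0.4], [0, 0, 0]],
    [[0, 0, 0.34], [0, 0, 0]],
    [[0, 0, 0], [0, 0, 0]],
    [[0, 0, 0], [0, 0, 0]],
  ],
)

```text
t: 4.62
ee_pos: [0.5582, 0.2319, 0.0433]
tcp_rot: [0.673, 0.74, 0.0, 0.0]
wrist_force: [-0.3, -1.0, 0.3]
opening: 0.0003
grip_force: 0.0
```

```bash
python3 - <<'E'
from h import *
d=optics.get_image("wrist"); cv2.imwrite("pics/w2.png",d["img"])
E
```

```text
(no output)
```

View pics/w2.png

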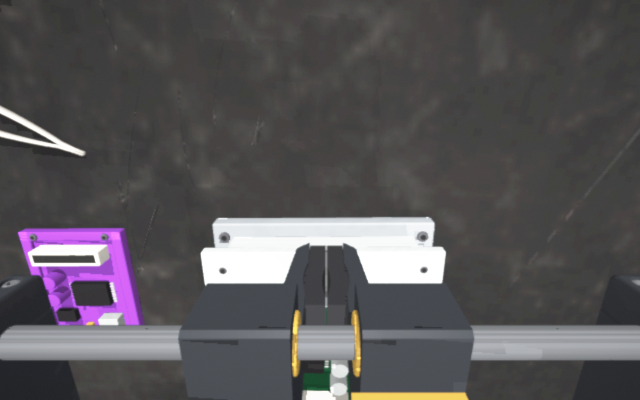

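Fingers are down on the shelf behind the board (tips at ≈(327,300), shelf edge row 250). Push along −tool x.

>>> jog_arm(
  targets=[
    [[-0.3, 0, 0], [0, 0, 0]],
    [[-0.3, 0, 0], [0, 0, 0]],
    [[-0.4, 0, 0], [0, 0, 0]],
    [[-0.4, 0, 0], [0, 0, 0]],
    [[-0.4, 0, 0], [0, 0, 0]],
  ],
)

```text
t: 5.08
ee_pos: [0.5625, 0.1855, 0.0431]
tcp_rot: [0.673, 0.74, 0.0, 0.0]
wrist_force: [1.2, 0.6, -0.2]
opening: 0.0005
grip_force: 0.3
```

>>> jog_arm(
  targets=[
    [[-0.4, 0, 0], [0, 0, 0]],
    [[-0.4, 0, 0], [0, 0, 0]],
    [[-0.4, 0, 0], [0, 0, 0]],
    [[-0.4, 0, 0], [0, 0, 0]],
    [[-0.4, 0, 0], [0, 0, 0]],
  ],
)

```text
t: 5.5
ee_pos: [0.567, 0.1358, 0.0427]
tcp_rot: [0.673, 0.74, 0.0, 0.0]
wrist_force: [1.1, 2.2, 0.3]
opening: 0.0004
grip_force: 0.6
```

>>> jog_arm(
  targets=[
    [[-0.3, 0, 0], [0, 0, 0]],
    [[-0.2, 0, 0], [0, 0, 0]],
    [[-0.2, 0, 0], [0, 0, 0]],
    [[-0.2, 0, 0], [0, 0, 0]],
    [[-0.1, 0, 0], [0, 0, 0]],
  ],
)

```text
t: 5.92
ee_pos: [0.5689, 0.1113, 0.0426]
tcp_rot: [0.673, 0.74, -0.0, 0.0]
wrist_force: [0.8, -1.3, -0.6]
opening: 0.0005
grip_force: 0.3
```

```bash
cat >> h.py <<'E'
O=np.array([.5813,-.0148]);EX=np.array([.9954,.0958]);EY=np.array([-.0958,.9954])
def fix(p): q=np.array(p[:2])-O; return np.round([q@EX,q@EY,p[2]],4)
E
python3 - <<'E'
from h import *
d=optics.get_image("scene"); cv2.imwrite("pics/s2.png",cv2.resize(d["img"][170:265,240:365],None,fx=6,fy=6,interpolation=cv2.INTER_CUBIC))
s=status.sense();print(fix(s["ee_pos"]),s["wrist_force"])
E
```

```text
[-0.0002  0.1262  0.0426] [-0.47641173 -0.45636241 -0.94538868]
```

View pics/s2.png

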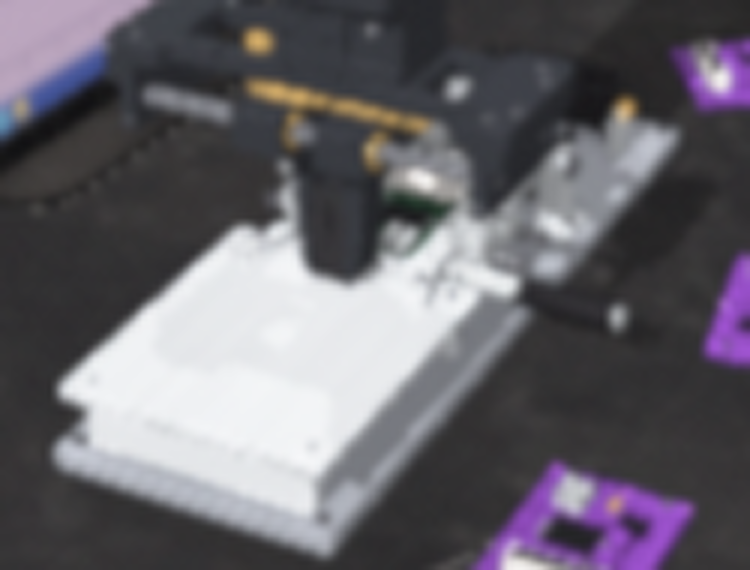

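Board is entering the channel ahead of the fingers (green at (415,215)). Continue slowly to the stop.

>>> jog_arm(
  targets=[
    [[-0.1, 0, 0], [0, 0, 0]],
    [[-0.1, 0, 0], [0, 0, 0]],
    [[-0.1, 0, 0], [0, 0, 0]],
    [[-0.06, 0, 0], [0, 0, 0]],
    [[0, 0, 0], [0, 0, 0]],
  ],
)

```text
t: 6.38
ee_pos: [0.57, 0.1026, 0.0427]
tcp_rot: [0.673, 0.74, -0.0, 0.0]
wrist_force: [0.3, -0.8, 0.2]
opening: 0.0005
grip_force: 0.0
```

>>> jog_arm(
  targets=[
    [[-0.04, 0, 0], [0, 0, 0]],
    [[-0.04, 0, 0], [0, 0, 0]],
    [[0, 0, 0], [0, 0, 0]],
  ],
)

```text
t: 6.63
ee_pos: [0.5702, 0.101, 0.0427]
tcp_rot: [0.673, 0.74, -0.0, 0.0]
wrist_force: [0.4, 0.3, 0.7]
opening: 0.0002
grip_force: 0.0
```

>>> jog_arm(
  targets=[
    [[-0.04, 0, 0], [0, 0, 0]],
    [[-0.04, 0, 0], [0, 0, 0]],
    [[0, 0, 0], [0, 0, 0]],
  ],
)

```text
t: 6.88
ee_pos: [0.5702, 0.1, 0.0428]
tcp_rot: [0.672, 0.74, 0.0, -0.0]
wrist_force: [-0.6, 1.4, -0.4]
opening: 0.0003
grip_force: 1.0
```

>>> jog_arm(
  targets=[
    [[-0.04, 0, 0], [0, 0, 0]],
    [[0, 0, 0], [0, 0, 0]],
  ],
)

```text
t: 7.05
ee_pos: [0.5702, 0.0998, 0.0428]
tcp_rot: [0.672, 0.74, 0.001, -0.001]
wrist_force: [-0.7, 4.4, 0.2]
opening: 0.0003
grip_force: 2.3
```

```bash
python3 - <<'E'
from h import *
s=status.sense();print(fix(s["ee_pos"]),s["wrist_force"],s["moment"])
E
```

```text
[-1.000e-04  1.151e-01  4.280e-02] [-0.69749456  4.42979188  0.15509503] [0.93257898 0.08064454 0.00937773]
```

>>> jog_arm(
  targets=[
    [[-0.04, 0, 0], [0, 0, 0]],
    [[0, 0, 0], [0, 0, 0]],
    [[0, 0, 0], [0, 0, 0]],
    [[0, 0, 0], [0, 0, 0]],
  ],
)

```text
t: 7.38
ee_pos: [0.5702, 0.0997, 0.0428]
tcp_rot: [0.672, 0.741, 0.001, -0.001]
wrist_force: [-1.3, 5.8, -0.3]
opening: 0.0004
grip_force: 3.1
```

>>> jog_arm(
  targets=[
    [[0.3, 0, 0], [0, 0, 0]],
    [[0.8, 0, 0], [0, 0, 0]],
    [[1, 0, -1], [0, 0, 0]],
    [[1, 0, -1], [0, 0, 0]],
    [[0, 0, -1], [0, 0, 0]],
  ],
)

```text
t: 7.8
ee_pos: [0.562, 0.1808, 0.1189]
tcp_rot: [0.67, 0.742, 0.001, -0.001]
wrist_force: [-0.2, 1.0, 0.5]
opening: 0.0004
grip_force: 0.0
```

>>> jog_arm(
  targets=[
    [[0, 0, -1], [0, 0, 0]],
    [[0, 0, -1], [0, 0, 0]],
    [[0, 0, 0], [0, 0, 0]],
  ],
)

```text
t: 8.05
ee_pos: [0.566, 0.1746, 0.1723]
tcp_rot: [0.673, 0.74, 0.003, 0.003]
wrist_force: [0.7, 0.4, 0.7]
opening: 0.0006
grip_force: 0.0
```

```bash
python3 - <<'E'
from h import *
d=optics.get_image("wrist"); a=optics.get_image("scene")["img"][170:265,240:365]
A=cv2.resize(a,(500,380),interpolation=cv2.INTER_CUBIC);B=np.zeros((220,500,3),np.uint8)
cv2.imwrite("pics/s3.png",np.vstack([A,cv2.resize(d["img"][150:330,190:470],(500,321))[:220]]))
import pickle;pickle.dump(d,open("w3.pkl","wb"))
s=status.sense();print(fix(s["ee_pos"]),s["ee_pos"])
E
```

```text
[0.0007 0.1889 0.1684] [0.56387575 0.17332997 0.16841423]
```

View pics/s3.png

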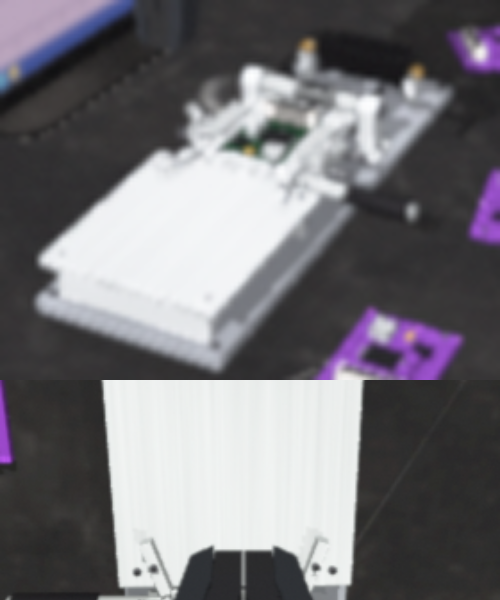

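Board is seated between the jaws in the plate (green at (265,140)), clear of the shelf. Move over the handle, turn 90°, open.

>>> jog_arm(
  targets=[
    [[-0.91, -0.957, 0], [0, 0, 0]],
    [[-0.91, -0.957, 0], [0, 0, 0]],
    [[-0.91, -0.957, 0], [0, 0, 0]],
    [[-0.91, -0.957, 0], [0, 0, 0]],
    [[0, 0, 0], [0, 0, 1]],
  ],
  gripper=0.5,
)

```text
t: 8.57
ee_pos: [0.4695, 0.0666, 0.1657]
tcp_rot: [0.707, 0.708, -0.007, -0.001]
wrist_force: [-0.9, 0.3, -0.3]
opening: 0.0317
grip_force: 0.0
```

>>> jog_arm(
  targets=[
    [[0, 0, 0], [0, 0, 1]],
    [[0, 0, 0], [0, 0, 1]],
    [[0, 0, 0], [0, 0, 1]],
    [[0, 0, 0], [0, 0, 1]],
    [[0, 0, 0], [0, 0, 1]],
  ],
)

```text
t: 8.98
ee_pos: [0.4756, 0.0735, 0.1664]
tcp_rot: [0.843, 0.538, -0.002, 0.0]
wrist_force: [-0.8, 0.2, 0.5]
opening: 0.0443
grip_force: 0.0
```

>>> jog_arm(
  targets=[
    [[0, 0, 0], [0, 0, 1]],
    [[0, 0, 0], [0, 0, 1]],
    [[0, 0, 0], [0, 0, 1]],
    [[0, 0, 0], [0, 0, 1]],
    [[0, 0, 0], [0, 0, 1]],
  ],
)

```text
t: 9.4
ee_pos: [0.4756, 0.0736, 0.1665]
tcp_rot: [0.939, 0.343, -0.002, 0.0]
wrist_force: [0.5, 0.1, -0.1]
opening: 0.0442
grip_force: 0.0
```

>>> jog_arm(
  targets=[
    [[0, 0, 0], [0, 0, 1]],
    [[0, 0, 0], [0, 0, 1]],
    [[0, 0, 0], [0, 0, 1]],
    [[0, 0, 0], [0, 0, 1]],
    [[0, 0, 0], [0, 0, 1]],
  ],
)

```text
t: 9.82
ee_pos: [0.4756, 0.0736, 0.1665]
tcp_rot: [0.991, 0.132, -0.002, 0.001]
wrist_force: [0.3, 0.5, -0.5]
opening: 0.044
grip_force: 0.0
```

>>> jog_arm(
  targets=[
    [[0, 0, 0], [0, 0, 1]],
    [[0, 0, 0], [0, 0, 1]],
    [[0, 0, 0], [0, 0, 0]],
    [[0, 0, 0], [0, 0, 0]],
  ],
)

```text
t: 10.15
ee_pos: [0.4758, 0.074, 0.1668]
tcp_rot: [0.999, 0.049, -0.001, 0.001]
wrist_force: [0.6, 0.0, -0.6]
opening: 0.0445
grip_force: 0.0
```

```bash
python3 - <<'E'
from h import *
d=optics.get_image("wrist"); cv2.imwrite("pics/w4.png",d["img"])
s=status.sense();print(fix(s["ee_pos"]),s["ee_pos"],R.from_quat(s["tcp_rot"]).as_matrix().round(3),s["qpos"])
Rt=R.from_quat(s["tcp_rot"]);G=np.r_[O-.095*EX+.098*EY,.018];print("units to grasp",Rt.inv().apply(G-s["ee_pos"])/.025)
print("grip mid px",proj(d,[*(O-.095*EX+.098*EY),.037]))
E
```

```text
[-0.0963  0.0987  0.167 ] [0.47599547 0.07418757 0.1670155 ] [[ 0.995  0.097 -0.002]
 [ 0.097 -0.995 -0.001]
 [-0.002  0.001 -1.   ]] [-0.25636453  0.62610305  0.00865198  2.06568808 -0.00976658  0.45171106
 -1.71405127]
units to grasp [0.06208021 0.02028641 5.96054691]
grip mid px [[325.16857749 182.40217053]]
```

View pics/w4.png

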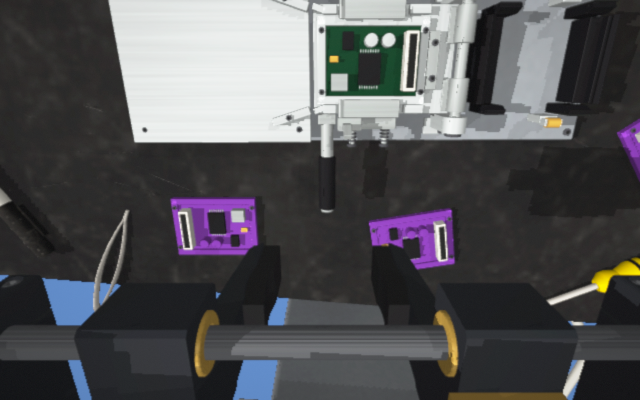

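Grip at (327,182), as predicted (325,182); board square against the stop. Descend and grip.

>>> jog_arm(
  targets=[
    [[0.06, 0.02, 1], [0, 0, 0]],
    [[0, 0, 1], [0, 0, 0]],
    [[0, 0, 1], [0, 0, 0]],
    [[0, 0, 1], [0, 0, 0]],
    [[0, 0, 0.8], [0, 0, 0]],
  ],
)

```text
t: 10.62
ee_pos: [0.4775, 0.074, 0.0459]
tcp_rot: [0.999, 0.048, -0.001, 0.0]
wrist_force: [0.4, -0.6, 0.1]
opening: 0.044
grip_force: 0.0
```

>>> jog_arm(
  targets=[
    [[0, 0, 0.6], [0, 0, 0]],
    [[0, 0, 0.4], [0, 0, 0]],
    [[0, 0, 0.16], [0, 0, 0]],
    [[0, 0, 0], [0, 0, 0]],
    [[0, 0, 0], [0, 0, 0]],
  ],
)

```text
t: 11.03
ee_pos: [0.4783, 0.0743, 0.0191]
tcp_rot: [0.999, 0.048, 0.0, 0.0]
wrist_force: [0.1, 0.1, -0.6]
opening: 0.0441
grip_force: 0.0
```

>>> jog_arm(
  targets=[
    [[0, 0, 0], [0, 0, 0]],
    [[0, 0, 0], [0, 0, 0]],
    [[0, 0, 0], [0, 0, 0]],
    [[0, 0, 0], [0, 0, 0]],
    [[0, 0, 0], [0, 0, 0]],
  ],
  gripper=0,
  grip_force=20,
)

```text
t: 11.45
ee_pos: [0.4784, 0.0734, 0.019]
tcp_rot: [0.999, 0.047, 0.0, 0.001]
wrist_force: [1.1, -6.6, -0.2]
opening: 0.0132
grip_force: 17.9
```

```bash
python3 - <<'E'
from h import *
s=status.sense();print(fix(s["ee_pos"]),s["wrist_force"],s["opening"],s["grip_force"],s["qpos"])
# arc rows: fixture centre (0,.045) -> tool y=-fix y, tool z=-z
a0=np.arctan2(-.008,.098);r=np.hypot(.098,.008);N=30
a=a0+np.linspace(0,np.pi,N+1);y=r*np.cos(a);z=r*np.sin(a)
for i in range(N): print(i,np.round([-(y[i+1]-y[i])/.025,-(z[i+1]-z[i])/.025],2),end=" ")
E
```

```text
[-0.0939  0.0976  0.019 ] [ 1.09314839 -6.62374258 -0.16952484] 0.013221778862268432 17.876312881708145 [-0.2498106   0.91996746  0.00242397  2.1246625  -0.0058633   0.09649101
 -1.71901126]
0 [-0.01 -0.41] 1 [ 0.03 -0.41] 2 [ 0.07 -0.41] 3 [ 0.12 -0.4 ] 4 [ 0.16 -0.38] 5 [ 0.2  -0.36] 6 [ 0.23 -0.34] 7 [ 0.27 -0.31] 8 [ 0.3  -0.28] 9 [ 0.33 -0.25] 10 [ 0.35 -0.22] 11 [ 0.37 -0.18] 12 [ 0.39 -0.14] 13 [ 0.4 -0.1] 14 [ 0.41 -0.05] 15 [ 0.41 -0.01] 16 [0.41 0.03] 17 [0.41 0.07] 18 [0.4  0.12] 19 [0.38 0.16] 20 [0.36 0.2 ] 21 [0.34 0.23] 22 [0.31 0.27] 23 [0.28 0.3 ] 24 [0.25 0.33] 25 [0.22 0.35] 26 [0.18 0.37] 27 [0.14 0.39] 28 [0.1 0.4] 29 [0.05 0.41]
```

>>> jog_arm(
  targets=[
    [[0, 0.03, -0.41], [0, 0, 0]],
    [[0, 0.03, -0.41], [0, 0, 0]],
    [[0, 0.07, -0.41], [0, 0, 0]],
    [[0, 0.12, -0.4], [0, 0, 0]],
    [[0, 0.16, -0.38], [0, 0, 0]],
  ],
)

```text
t: 11.87
ee_pos: [0.4794, 0.0637, 0.0703]
tcp_rot: [0.999, 0.048, 0.0, 0.0]
wrist_force: [1.7, -1.4, -6.7]
opening: 0.0123
grip_force: 20.2
```

>>> jog_arm(
  targets=[
    [[0, 0.2, -0.36], [0, 0, 0]],
    [[0, 0.23, -0.34], [0, 0, 0]],
    [[0, 0.27, -0.31], [0, 0, 0]],
    [[0, 0.3, -0.28], [0, 0, 0]],
    [[0, 0.33, -0.25], [0, 0, 0]],
  ],
)

```text
t: 12.28
ee_pos: [0.4826, 0.031, 0.1083]
tcp_rot: [0.999, 0.048, 0.0, -0.0]
wrist_force: [1.9, 0.9, -6.6]
opening: 0.013
grip_force: 20.2
```

```bash
python3 - <<'E'
from h import *
s=status.sense();f=fix(s["ee_pos"]);print(f,s["wrist_force"],s["opening"],s["grip_force"],s["moment"])
print("r",np.hypot(f[1],f[2]+.019-.045), np.degrees(np.arctan2(f[2]+.019-.045,f[1]))+4.7)
E
```

```text
[-0.0939  0.055   0.1083] [ 1.90149529  0.88152939 -6.64772788] 0.012994488955449114 20.21719627082348 [ 0.20345824 -0.58362289  0.01479291]
r 0.0989863121850693 60.94571756169384
```

Tracking the arc well. Continue over the top.

>>> jog_arm(
  targets=[
    [[0, 0.35, -0.22], [0, 0, 0]],
    [[0, 0.37, -0.18], [0, 0, 0]],
    [[0, 0.39, -0.14], [0, 0, 0]],
    [[0, 0.4, -0.1], [0, 0, 0]],
    [[0, 0.41, -0.05], [0, 0, 0]],
  ],
)

```text
t: 12.7
ee_pos: [0.4874, -0.0173, 0.1252]
tcp_rot: [0.999, 0.048, 0.001, -0.0]
wrist_force: [3.5, 2.0, -3.3]
opening: 0.013
grip_force: 20.0
```

>>> jog_arm(
  targets=[
    [[0, 0.41, -0.01], [0, 0, 0]],
    [[0, 0.41, 0.03], [0, 0, 0]],
    [[0, 0.41, 0.07], [0, 0, 0]],
    [[0, 0.4, 0.12], [0, 0, 0]],
    [[0, 0.38, 0.16], [0, 0, 0]],
  ],
)

```text
t: 13.12
ee_pos: [0.4923, -0.0677, 0.1153]
tcp_rot: [0.999, 0.048, 0.001, -0.0]
wrist_force: [4.7, 2.9, -3.2]
opening: 0.0127
grip_force: 20.1
```

>>> jog_arm(
  targets=[
    [[0, 0.36, 0.2], [0, 0, 0]],
    [[0, 0.34, 0.23], [0, 0, 0]],
    [[0, 0.31, 0.27], [0, 0, 0]],
    [[0, 0.28, 0.3], [0, 0, 0]],
    [[0, 0.25, 0.33], [0, 0, 0]],
  ],
  grip_force=40,
)

```text
t: 13.53
ee_pos: [0.4962, -0.1057, 0.0818]
tcp_rot: [0.999, 0.048, 0.001, -0.0]
wrist_force: [4.6, 4.1, -2.0]
opening: 0.0119
grip_force: 39.7
```

```bash
python3 - <<'E'
from h import *
s=status.sense();f=fix(s["ee_pos"]);print(f,s["wrist_force"],s["opening"],s["grip_force"],s["moment"])
print("r",np.hypot(f[1],f[2]+.019-.045), np.degrees(np.arctan2(f[2]+.019-.045,f[1]))+4.7)
E
```

```text
[-0.0934 -0.0823  0.0818] [ 4.60359197  4.05422134 -2.03396271] 0.011931417160675698 39.72077652812004 [ 0.81338151 -0.96286717 -0.03680823]
r 0.09943304279765354 150.5624431555909
```

>>> jog_arm(
  targets=[
    [[0, 0.22, 0.35], [0, 0, 0]],
    [[0, 0.18, 0.37], [0, 0, 0]],
    [[0, 0.14, 0.39], [0, 0, 0]],
    [[0, 0.1, 0.4], [0, 0, 0]],
    [[0, 0.03, 0.3], [0, 0, 0]],
  ],
)

```text
t: 13.95
ee_pos: [0.4977, -0.1218, 0.0366]
tcp_rot: [0.999, 0.048, 0.001, -0.0]
wrist_force: [4.3, 3.3, 2.0]
opening: 0.0123
grip_force: 39.6
```

>>> jog_arm(
  targets=[
    [[0, 0.0, 0.12], [0, 0, 0]],
    [[0, 0, 0.1], [0, 0, 0]],
    [[0, 0, 0], [0, 0, 0]],
  ],
)

```text
t: 14.2
ee_pos: [0.4978, -0.1219, 0.0337]
tcp_rot: [0.999, 0.048, 0.001, 0.0]
wrist_force: [1.0, 3.9, 24.4]
opening: 0.0128
grip_force: 37.3
```

```bash
cat > st.py <<'E'
from h import *
s=status.sense();f=fix(s["ee_pos"]);print(s["t"],f,s["wrist_force"].round(1),s["opening"],s["grip_force"],np.round(s["moment"],2))
print("r",np.hypot(f[1],f[2]+.019-.045), np.degrees(np.arctan2(f[2]+.019-.045,f[1]))+4.7)
E
python3 st.py
```

```text
14.2 [-0.0934 -0.0986  0.0337] [ 1.   3.9 24.4] 0.012757871512641992 37.31052115559578 [ 0.84 -0.1  -0.01]
r 0.0989002022242624 180.2346458427514
```

Fully home (≈180°, 24 N press). Hold, then swing back part way.

>>> jog_arm(
  targets=[
    [[0, 0, 0.02], [0, 0, 0]],
    [[0, 0, 0], [0, 0, 0]],
    [[0, 0, 0], [0, 0, 0]],
    [[0, 0, 0], [0, 0, 0]],
    [[0, 0, 0], [0, 0, 0]],
  ],
)

```text
t: 14.62
ee_pos: [0.4979, -0.1219, 0.0336]
tcp_rot: [0.999, 0.048, 0.002, 0.0]
wrist_force: [-0.6, 4.7, 29.4]
opening: 0.012
grip_force: 36.9
```

>>> jog_arm(
  targets=[
    [[0, 0, -0.16], [0, 0, 0]],
    [[0, -0.03, -0.2], [0, 0, 0]],
    [[0, -0.04, -0.25], [0, 0, 0]],
    [[0, -0.08, -0.35], [0, 0, 0]],
    [[0, -0.12, -0.38], [0, 0, 0]],
  ],
)

```text
t: 15.03
ee_pos: [0.497, -0.1148, 0.0641]
tcp_rot: [0.999, 0.048, 0.001, -0.0]
wrist_force: [5.2, 4.6, -7.0]
opening: 0.0126
grip_force: 40.4
```

```bash
python3 st.py
```

```text
15.0333 [-0.0935 -0.0915  0.0641] [ 5.2  4.6 -7. ] 0.012592644555706887 40.42662799358368 [ 1.05 -1.07 -0.05]
r 0.09911538730187155 162.093475163363
```

>>> jog_arm(
  targets=[
    [[0, -0.18, -0.37], [0, 0, 0]],
    [[0, -0.22, -0.35], [0, 0, 0]],
    [[0, -0.25, -0.33], [0, 0, 0]],
    [[0, -0.28, -0.3], [0, 0, 0]],
    [[0, -0.31, -0.27], [0, 0, 0]],
  ],
)

```text
t: 15.45
ee_pos: [0.4939, -0.0839, 0.1046]
tcp_rot: [0.999, 0.048, 0.001, -0.0]
wrist_force: [6.0, 4.9, -11.2]
opening: 0.0122
grip_force: 40.8
```

>>> jog_arm(
  targets=[
    [[0, -0.34, -0.23], [0, 0, 0]],
    [[0, -0.36, -0.2], [0, 0, 0]],
    [[0, -0.38, -0.16], [0, 0, 0]],
    [[0, -0.4, -0.12], [0, 0, 0]],
    [[0, -0.41, -0.07], [0, 0, 0]],
  ],
)

```text
t: 15.87
ee_pos: [0.4894, -0.0382, 0.1239]
tcp_rot: [0.999, 0.047, 0.0, 0.001]
wrist_force: [7.1, -0.8, -9.0]
opening: 0.0123
grip_force: 40.7
```

```bash
python3 st.py; python3 - <<'E'
from h import *
d=optics.get_image("scene");c=proj(d,[[*(O+x*EX+y*EY),.038] for x,y in [(-.03,-.105),(.03,-.105),(.03,-.025),(-.03,-.025),(0,-.065),(0,-.05),(0,-.08),(.015,-.065),(-.015,-.065)]])
print(c.round(0).tolist());print([d["img"][int(v),int(u)].tolist() for u,v in c.round()])
import pickle; o=pickle.load(open("scene.pkl","rb"))["img"];print([o[int(v),int(u)].tolist() for u,v in c.round()])
E
```

```text
15.8667 [-0.0937 -0.0145  0.1239] [ 7.1 -0.8 -9. ] 0.012313646739466768 40.73856934905052 [-0.11 -1.19  0.04]
r 0.09896797461805511 103.12484797681748
[[341.0, 183.0], [324.0, 179.0], [312.0, 190.0], [331.0, 194.0], [327.0, 186.0], [325.0, 188.0], [329.0, 184.0], [323.0, 185.0], [332.0, 187.0]]
[[113, 111, 109], [224, 222, 220], [241, 238, 236], [231, 229, 226], [243, 241, 239], [244, 242, 241], [241, 239, 237], [243, 241, 239], [64, 83, 52]]
[[41, 37, 38], [43, 41, 42], [211, 208, 205], [239, 236, 233], [39, 35, 37], [116, 110, 108], [41, 37, 39], [38, 34, 36], [39, 35, 37]]
```

>>> jog_arm(
  targets=[
    [[0, -0.41, -0.03], [0, 0, 0]],
    [[0, -0.41, 0.01], [0, 0, 0]],
    [[0, -0.41, 0.05], [0, 0, 0]],
    [[0, -0.4, 0.1], [0, 0, 0]],
    [[0, -0.39, 0.14], [0, 0, 0]],
  ],
)

```text
t: 16.33
ee_pos: [0.4844, 0.0122, 0.1177]
tcp_rot: [0.999, 0.047, 0.0, 0.001]
wrist_force: [4.1, -2.2, -3.0]
opening: 0.0122
grip_force: 40.1
```

>>> jog_arm(
  targets=[
    [[0, -0.37, 0.18], [0, 0, 0]],
    [[0, -0.35, 0.22], [0, 0, 0]],
    [[0, -0.33, 0.25], [0, 0, 0]],
    [[0, -0.3, 0.28], [0, 0, 0]],
    [[0, -0.27, 0.31], [0, 0, 0]],
  ],
)

```text
t: 16.75
ee_pos: [0.4802, 0.0536, 0.086]
tcp_rot: [0.999, 0.047, 0.0, 0.0]
wrist_force: [4.8, -3.4, -2.2]
opening: 0.0123
grip_force: 40.0
```

>>> jog_arm(
  targets=[
    [[0, -0.23, 0.34], [0, 0, 0]],
    [[0, -0.2, 0.36], [0, 0, 0]],
    [[0, -0.16, 0.38], [0, 0, 0]],
    [[0, -0.12, 0.4], [0, 0, 0]],
    [[0, 0, 0], [0, 0, 0]],
  ],
)

```text
t: 17.17
ee_pos: [0.4785, 0.0712, 0.0478]
tcp_rot: [0.999, 0.048, -0.0, 0.001]
wrist_force: [6.1, -1.9, -4.0]
opening: 0.0121
grip_force: 40.2
```

```bash
python3 st.py
```

```text
17.1667 [-0.0941  0.0955  0.0478] [ 6.1 -1.9 -4. ] 0.01214689573655438 40.24122208356857 [-0.33 -1.03 -0.  ]
r 0.09795657201025361 17.558710002283874
```

Three rows of ~10 mm left; lower to contact with the open stop.

>>> jog_arm(
  targets=[
    [[0, -0.07, 0.4], [0, 0, 0]],
    [[0, -0.04, 0.4], [0, 0, 0]],
    [[0, 0, 0.35], [0, 0, 0]],
    [[0, 0, 0.15], [0, 0, 0]],
    [[0, 0, 0], [0, 0, 0]],
  ],
)

```text
t: 17.58
ee_pos: [0.4783, 0.0733, 0.017]
tcp_rot: [0.999, 0.047, 0.0, 0.001]
wrist_force: [3.2, -3.2, 7.5]
opening: 0.0121
grip_force: 38.8
```

```bash
python3 st.py
```

```text
17.5833 [-0.0941  0.0975  0.017 ] [ 3.2 -3.2  7.5] 0.012135582981613978 38.750217128545046 [-0.52 -0.74  0.05]
r 0.09791450352220554 -0.5738959573517608
```

>>> jog_arm(
  targets=[
    [[0, 0, 0.05], [0, 0, 0]],
    [[0, 0, 0], [0, 0, 0]],
    [[0, 0, 0], [0, 0, 0]],
  ],
)

```text
t: 17.83
ee_pos: [0.4783, 0.0732, 0.0167]
tcp_rot: [0.999, 0.047, 0.001, 0.0]
wrist_force: [3.2, -3.0, 18.7]
opening: 0.0125
grip_force: 38.0
```

>>> jog_arm(
  targets=[
    [[0, 0, 0], [0, 0, 0]],
    [[0, 0, 0], [0, 0, 0]],
    [[0, 0, 0], [0, 0, 0]],
    [[0, 0, 0], [0, 0, 0]],
    [[0, 0, 0], [0, 0, 0]],
  ],
  gripper=0.5,
)

```text
t: 18.25
ee_pos: [0.477, 0.0741, 0.0154]
tcp_rot: [0.999, 0.048, -0.001, 0.0]
wrist_force: [-0.3, -0.4, -0.0]
opening: 0.0428
grip_force: 0.0
```

>>> jog_arm(
  targets=[
    [[0, 0, -0.4], [0, 0, 0]],
    [[0, 0, -0.8], [0, 0, 0]],
    [[0, 0, -1], [0, 0, 0]],
    [[0, 0, -1], [0, 0, 0]],
    [[0, 0, -1], [0, 0, 0]],
  ],
)

```text
t: 18.67
ee_pos: [0.4775, 0.0737, 0.1224]
tcp_rot: [0.999, 0.048, -0.0, 0.0]
wrist_force: [0.4, 0.7, 1.3]
opening: 0.044
grip_force: 0.0
```

>>> jog_arm(
  targets=[
    [[0, 0.8, -1], [0, 0, 0]],
    [[0, 0.8, -1], [0, 0, 0]],
    [[0, 0.8, -0.5], [0, 0, 0]],
    [[0, 0.8, 0], [0, 0, 0]],
    [[0, 0, 0], [0, 0, 0]],
  ],
)

```text
t: 19.08
ee_pos: [0.486, -0.0105, 0.1851]
tcp_rot: [0.999, 0.044, 0.001, 0.001]
wrist_force: [-1.3, -0.4, -0.2]
opening: 0.044
grip_force: 0.0
```

```bash
python3 st.py; python3 - <<'E'
from h import *
d=optics.get_image("wrist");cv2.imwrite("pics/w9.png",d["img"]);im=d["img"]
hsv=cv2.cvtColor(im,cv2.COLOR_BGR2HSV)
m=cv2.inRange(hsv,(40,60,20),(90,255,220));m[250:]=0
for k in cv2.findContours(m,0,2)[0]:
    if cv2.contourArea(k)>100:
        W=np.array([fix(onz(d,*p,.038))[:2]*1000 for p in k[:,0].astype(float)],np.float32);print("green",cv2.contourArea(k),cv2.minAreaRect(W),k[:,0].min(0),k[:,0].max(0))
# grip position: dark sleeve predicted
for y,z in [(.098,.037),(.098,.045),(.09,.07)]: print(proj(d,[*(O-.095*EX+y*EY),z]).round(1))
u,v=proj(d,[*(O-.095*EX+.098*EY),.037])[0]
print(im[int(v)-2:int(v)+3:2,int(u)-24:int(u)+25:3].mean(2).astype(int))
E
```

```text
19.0833 [-0.0944  0.0134  0.1851] [-1.3 -0.4 -0.2] 0.04397876738085493 0.0 [0.01 0.04 0.03]
r 0.15966330198264092 89.88569628920327
green 4996.5 ((-0.4391193389892578, -66.2392578125), (46.8760871887207, 66.48077392578125), 0.2815451920032501) [380  34] [466  96]
[[230.  180.1]]
[[227.5 182.6]]
[[229.1 191.5]]
[[54 52 47 44 40 41 40 40 39 31 23 22 45 44 47 49 46]
 [50 50 49 46 42 41 39 40 38 32 25 21 45 45 46 46 47]
 [49 49 47 47 43 41 41 39 38 31 25 21 44 45 44 45 47]]
```

The green solder side measures 46.9×66.5 mm (as before), centred on the nest within about 1.5 mm, yaw 0.3°, no component holes. The plate is at its open stop and the arm is clear, so I'm handing in.

```bash
python3 -c "
from h import *
print(close_job())"
```

```text
the job is handed in; nothing more can be done
None
```

The job is handed in at about 19 s. By camera measurement the board lies solder side up in the nest, within about 1.5 mm of centre and 0.3° of straight. The plate is back at its open stop and released, and the arm is clear. I kept clear of the hand tools but did not re-measure them, and the judge's result was not shown.

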